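# Load the climate-chamber sample carrier

### The job

Load the dark grey carrier tray for the climate chamber: stand each of the three closed jars upright in the steel ring of its own size (largest jar in the largest ring, smallest in the smallest), and lay the temperature logger with the rectangular screen flat, screen up, in the white cradle, lengthwise along it. The jar without a cap and the timer with the round dial do not belong: leave them standing where they are.

Things in the scene. Friction and masses are not known exactly. Their poses are not given: they have to be found in the camera images.
- jar_large: The large closed sample jar: upright white plastic cylinder with a ribbed dark grey screw cap on it, 56 mm diameter (cap and body alike) and 72 mm high in all. Origin: centre of its underside; z up along its axis. It stands loose on the bench.
- jar_medium: The medium closed sample jar: upright white plastic cylinder with a ribbed dark grey screw cap on it, 44 mm diameter (cap and body alike) and 64 mm high in all. Origin: centre of its underside; z up along its axis. It stands loose on the bench.
- jar_small: The small closed sample jar: upright white plastic cylinder with a ribbed dark grey screw cap on it, 32 mm diameter (cap and body alike) and 56 mm high in all. Origin: centre of its underside; z up along its axis. It stands loose on the bench.
- logger: The temperature logger: white block 64 (its x) x 42 (its y) x 38 mm high, with a flat dark rectangular screen and three small grey keys on top (keys towards its -x end). Origin: centre of its underside; z up. Loose on the bench, lying flat.
- ring_large: The large steel holder ring, fixed on the floor of the dark grey carrier tray: inner diameter 76 mm, outer 84 mm, 18 mm high, open top and bottom, so that a jar in it stands on the tray floor. Origin: centre of the ring, at its underside, level with the tray floor (5 mm above the bench). The tray is 215 x 215 mm with a rim 20 mm high over the bench; its four inserts (three rings and the cradle) stand in a 2 x 2 pattern, 100 mm apart, any of them in any quarter.
- ring_medium: The medium steel holder ring, fixed on the floor of the dark grey carrier tray: inner diameter 64 mm, outer 72 mm, 18 mm high, open top and bottom, so that a jar in it stands on the tray floor. Origin: centre of the ring, at its underside, level with the tray floor (5 mm above the bench). The tray is 215 x 215 mm with a rim 20 mm high over the bench; its four inserts (three rings and the cradle) stand in a 2 x 2 pattern, 100 mm apart, any of them in any quarter.
- ring_small: The small steel holder ring, fixed on the floor of the dark grey carrier tray: inner diameter 52 mm, outer 60 mm, 18 mm high, open top and bottom, so that a jar in it stands on the tray floor. Origin: centre of the ring, at its underside, level with the tray floor (5 mm above the bench). The tray is 215 x 215 mm with a rim 20 mm high over the bench; its four inserts (three rings and the cradle) stand in a 2 x 2 pattern, 100 mm apart, any of them in any quarter.
- cradle: The logger's cradle, a white rectangular block 92 (its x) x 66 (its y) mm fixed on the tray floor as one of its four inserts. Its flat seat is 14 mm above its origin, 84 x 60 mm clear; at its two x ends upright walls stand 12 mm above the seat (4 mm thick), along its two sides only 4 mm lips (3 mm thick). Origin: centre of its underside, on the tray floor; its x is the long direction, along which the logger's x should lie (either way round).
- open_jar: Look-alike, stays where it is: a white jar like the medium one (44 mm diameter, 64 mm high) but without a cap, open at the top (wall 3 mm). Origin: centre of its underside. Loose.
- timer: Look-alike, stays where it is: a white block of the logger's size (64 x 42 x 38 mm) but with a round dark grey dial (34 mm diameter, 7 mm high) on top instead of the screen and keys. Origin: centre of its underside. Loose.
There are look-alikes about, which are no part of the job. What is shaped like the jar_small but blue is not meant. What is shaped like the logger but yellow is not meant.

How it is judged:
By the outcome, as a careful person would: the job done as asked, in the order asked, and still so for the second after the job is handed in, with the robot touching nothing.
It also fails if it takes over 138 s, if anything falls off the work surface, if the arm or the gripper's body presses on something with over 40 N, if the wrist force passes 120 N, or if a joint passes its speed limit or range.

### The arm

A 7-joint arm with a two-finger parallel gripper is mounted at the origin on the work surface. World frame = base frame: x ahead of the robot, y to its left, z up, the work surface at z = 0. Lengths are in m, angles in rad, forces in N, time in s.
With the tool pointing down it reaches from about 0.4 to 0.875 m from the base axis. Payload 19.3 kg.
Tool frame: the origin (TCP) lies on the centre line of the jaws, within the pads' length; the fingertips stand 19 mm ahead of it and the grasp point (between the pads) is the TCP (bot.nose_length is the distance from the TCP to the fingertips, in m); y points along the fingers, z is the direction in which the jaws open and shut, and the axes are right-handed (so a half turn about y gives the same grasp; the last joint's range is limited). The gripper opens to 85 mm and grips with 20 to 120 N. Pads are 22 mm wide; open, the fingers measure 114 mm over their backs; the gripper's body (76 mm by 85 mm) begins 54 mm behind the grasp point. The pads swing forward as they close: fully open they stand 13 mm farther back than shut.
Start: joints at [1.203, 0.521, -0.036, 1.599, 0.021, 1.021, -0.113], TCP at [0.183, -0.597, 0.25] pointing down, gripper open.
Joint ranges: [-2.91, 2.91], [-0.3, 2.13], [-1.5, 1.42], [0.17, 2.43], [-1.26, 4.41], [0.16, 1.93], [-2.52, 2.52]. Speed limits (rad/s): [1.89, 1.89, 2.39, 2.39, 3.01, 3.01, 3.01].

### API

Orientations are given as [roll, pitch, yaw] about the fixed x, y, z axes, in that order (R = Rz(yaw) Ry(pitch) Rx(roll)).
In Python, from workcell import observe, cams, workorder, bot gives the robot as it stands. The module is installed in compiled form; this text tells all that it offers.
- The arm moves only by the tool apply_moves, never from a script. Its arguments are lists of equal length, an entry for each row: "jaw": the opening, from -1 (shut) to 1 (fully open), so that 0 is half open; "translation": the shift along the world's x, y, z in m, a list of three; "angular": the turn, a rotation vector about the world's x, y, z in degrees, a list of three. In form: {"jaw": [jaw, ...], "translation": [[x, y, z], ...], "angular": [[ax, ay, az], ...]}. A call has 1 to 5 rows; each row is the pose to reach, as a shift and turn from the pose commanded when the call began; what a row does not reach only later rows make up. A row lasts 1/10 s, in which the tool goes at most 50 mm and 8.59 degrees, less where a joint would pass 70% of its speed; a pose out of reach is approached as far as the arm can. A call with a gripper value outside its range is refused whole. The fingers move at their own pace and stop on an object; "newtons" is the grip in N (left out, the last holds). Time passes only in rows, so rows that repeat a pose let the fingers close. It gives the time, the measured TCP pose, the force and the opening at its end, in the units of the state.
- observe(): the state, without advancing time (a new reading comes with each control period).
- cams.grab_frame(name): name is "scene" or "top" or "wrist"; returns a dict with "pixels" (480x640x3 uint8, red, green, blue), "mtx" (3x3 intrinsics, pixels), "R" (3x3) and "t" (3): a world point X has camera coordinates R X + t. Camera axes: x right, y down, z forward; pixel columns grow to the right and rows downward; lengths in m; the calibration is good to about 2 mm. A picture is of the moment at which its call begins. There is no depth.
- workorder.job_done(): hands the job in, once; it reports no verdict.
The state is a dict: "clock": time; "qpos": joint angles; "qd": joint speeds; "joint_efforts": joint torques, N m; "position": TCP position; "tool_rot": TCP orientation; "force": force on the tool from outside, world axes, zero at the start; "moment": the same for the moment, N m; "grip_width": finger opening in m.
Only numpy, scipy, OpenCV 4.12 (cv2) and the standard library are available. Lean on these libraries where they do the work, as an engineer would, in place of code of your own. Each camera call takes 0.05 s, during which the arm holds its last target. There are 200 camera calls.

## Working session

There is one attempt and no reset: what is moved stays moved. The work goes in short steps, Python scripts to look and compute and a tool call to move; the robot and the scene stay as the last step left them, time stands still between calls to the robot, and variables do not carry over. Pictures are saved under pics/ and viewed, about 12 in all and at most 16, crops included, and the job is handed in when it is done.

Besides the shell and the picture viewer there is one more tool, called after "Request:" as a command line: name --argument value ..., lists and objects as JSON in quotes. apply_moves: Moves the arm, as the interface text tells. Its arguments: {"type":"object","properties":{"jaw":{"type":"array"},"translation":{"type":"array"},"angular":{"type":"array"},"newtons":{"type":"number"}},"required":["jaw","translation","angular"]}

```bash
mkdir -p pics; cat > h.py <<'E'
import numpy as np, cv2
from workcell import observe, cams, workorder, bot
def ray(f,px,z):
    d=f['R'].T@np.linalg.inv(f['mtx'])@np.array([px[0],px[1],1.]); c=-f['R'].T@f['t']
    return c+d*(z-c[2])/d[2]
def proj(f,X):
    p=f['mtx']@(f['R']@np.array(X)+f['t']); return p[:2]/p[2]
E
python3 - <<'E'
from h import *
s=observe(); print(s)
for n in('top','scene'):
    f=cams.grab_frame(n); cv2.imwrite(f'pics/{n}0.png',f['pixels'][...,::-1]); np.savez(f'{n}0.npz',**f); print(n,-f['R'].T@f['t'],f['mtx'][0,0])
E
```

```text
{'clock': 0.0, 'qpos': array([ 1.20282858,  0.5220203 , -0.03632025,  1.59998447,  0.02120802,
        1.02109654, -0.11278698]), 'qd': array([-0.00109707,  0.00153571,  0.00069012, -0.00015877, -0.00224198,
       -0.0013617 , -0.00012193]), 'joint_efforts': array([ 1.08630851e-03, -9.27076721e+01,  1.98008515e+00, -3.69918001e+01,
        1.77469582e-02,  8.45002098e-03, -8.44986289e-05]), 'position': array([ 0.18323811, -0.59721586,  0.24973031]), 'tool_rot': array([-1.57191615e+00, -9.00023548e-05, -2.84382425e+00]), 'force': array([-0.86945209, -0.58169947, -0.95354444]), 'moment': array([-0.04279247, -0.04643329, -0.05515026]), 'grip_width': 0.08511981521944098}
top [ 0.52815088 -0.05112429  0.87326093] 439.393420727929
scene [ 0.93076585 -0.47827063  0.86981278] 527.2904399368377
```

View pics/top0.png

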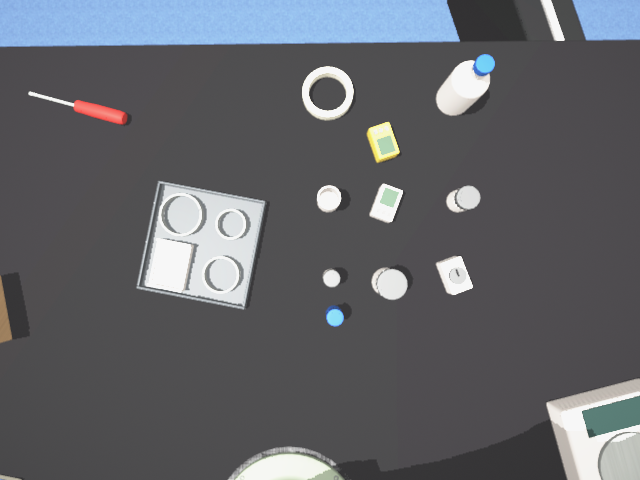

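View pics/scene0.png

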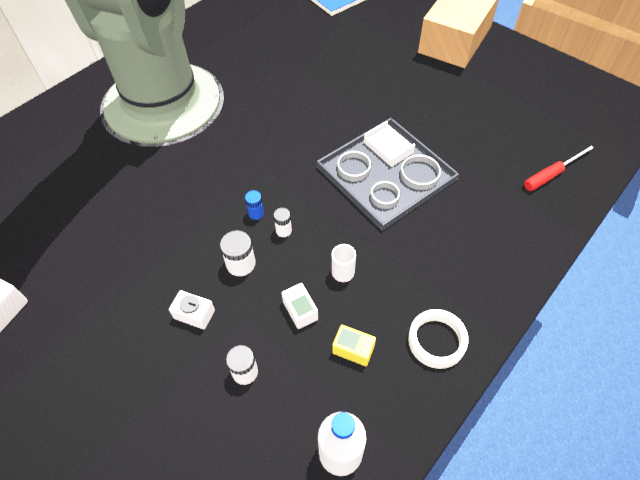

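```bash
python3 - <<'E'
from h import *
f=dict(np.load('top0.npz')); im=f['pixels'][...,::-1]
c=cv2.resize(im[170:320,300:490],None,fx=4,fy=4,interpolation=cv2.INTER_CUBIC); cv2.imwrite('pics/crop1.png',c)
hsv=cv2.cvtColor(im,cv2.COLOR_BGR2HSV)
for thr in (110,195):
  m=((hsv[...,2]>thr)).astype(np.uint8)
  for k in cv2.findContours(m,cv2.RETR_CCOMP,cv2.CHAIN_APPROX_NONE)[0]:
    a=cv2.contourArea(k); x,y,w,h=cv2.boundingRect(k)
    if 60<a<9000 and 130<x<490 and 120<y<330: print(thr,a,(x,y,w,h),np.round(np.array(cv2.minAreaRect(k)[0]+cv2.minAreaRect(k)[1]+(cv2.minAreaRect(k)[2],)),1))
E
```

```text
110 286.0 (325, 305, 19, 22) [333.8 315.8  20.5  18.4  45. ]
110 243.5 (322, 268, 19, 20) [330.8 277.6  18.8  17.   63.4]
110 886.5 (371, 267, 37, 33) [388.9 282.7  37.1  30.9  26.6]
110 945.0 (435, 256, 38, 39) [453.8 274.9  37.4  27.6  68.6]
110 677.0 (446, 185, 35, 28) [462.8 198.7  24.   35.1  71.6]
110 518.0 (316, 185, 26, 28) [328.5 198.5  27.   25.   90. ]
110 839.0 (369, 183, 34, 40) [385.6 203.   24.7  36.8  20.6]
110 65.0 (155, 288, 32, 8) [170.5 291.4  31.4   2.9  11.3]
110 373.0 (138, 183, 26, 105) [151.6 235.1   7.1 106.3  11.3]
110 887.0 (366, 121, 34, 42) [382.3 141.8  36.4  26.4  70.7]
195 219.0 (326, 309, 18, 18) [334.5 317.2  17.1  16.8  71.6]
195 193.0 (323, 270, 17, 17) [331.  278.   15.6  15.6  45. ]
195 775.0 (372, 269, 35, 30) [389.  283.5  29.   34.   90. ]
195 866.0 (436, 256, 37, 39) [454.3 275.3  35.9  26.3  68.6]
195 135.0 (447, 190, 16, 22) [453.  201.7  21.2  12.8  72.5]
195 374.5 (457, 186, 23, 23) [468. 197.  22.  22.  90.]
195 469.5 (317, 185, 24, 27) [328.5 198.   26.   23.   90. ]
195 194.0 (204, 259, 20, 33) [211.6 276.5  33.   16.   76.9]
195 199.0 (222, 254, 23, 37) [235.3 270.   37.6  17.2  73.6]
195 341.5 (162, 237, 38, 54) [187.6 258.7  58.9  31.5  67.6]
195 159.5 (217, 211, 17, 27) [224.1 224.6  26.5  14.9  82.9]
195 162.0 (235, 208, 17, 31) [243.7 222.5  30.5  14.5  83.9]
195 269.0 (160, 195, 22, 40) [170.2 214.3  20.5  39.    1.5]
195 241.0 (188, 193, 20, 42) [198.1 213.2  41.2  18.2  87.1]
195 765.5 (370, 184, 33, 38) [386.  202.6  23.4  35.1  20.6]
195 814.0 (367, 122, 33, 40) [382.5 141.2  35.   25.2  70.7]
```

View pics/crop1.png

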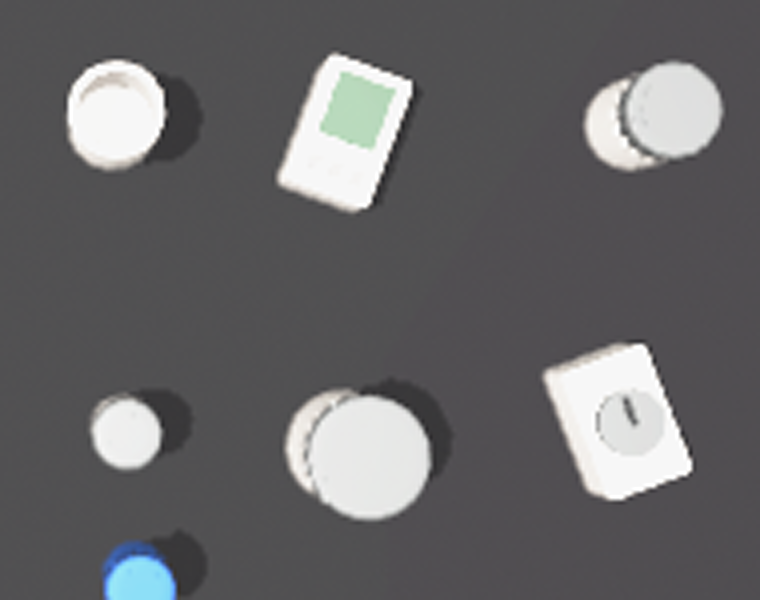

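```bash
python3 - <<'E'
from h import *
f=dict(np.load('top0.npz'))
P=lambda x,y:((x+.5)/4-.5+300,(y+.5)/4-.5+170)
for n,c,z in(('L',(369,457),.072),('M',(672,110),.064),('S',(126,433),.056)): print(n,ray(f,P(*c),z)[:2].round(4))
cs=[ray(f,P(*c),.038)[:2] for c in((332,53),(413,79),(371,208),(281,179))]
print('logger',np.mean(cs,0),[np.linalg.norm(cs[i]-cs[(i+1)%4]).round(4) for i in range(4)])
for a,b in((0,3),(1,2)): d=cs[a]-cs[b]; print('ang x',np.degrees(np.arctan2(d[1],d[0])))
for n,p in(('rL',(182,215)),('rS',(232,224)),('rM',(222,275))): print(n,ray(f,p,.023)[:2].round(4))
print('cr',ray(f,(170,266),.021)[:2].round(4))
im=f['pixels'][...,::-1]
cv2.imwrite('pics/tray.png',cv2.resize(im[170:320,125:280],None,fx=4,fy=4,interpolation=cv2.INTER_CUBIC))
o=cv2.Rodrigues(np.zeros(3)); print(bot.nose_length,observe()['tool_rot'])
w=cams.grab_frame('wrist'); cv2.imwrite('pics/w0.png',w['pixels'][...,::-1])
from scipy.spatial.transform import Rotation as Ro
s=observe(); R=Ro.from_euler('xyz',s['tool_rot']).as_matrix(); print(R.round(2)); print('cam in tool',R.T@(-w['R'].T@w['t']-s['position']), (R.T@w['R'].T).round(2))
E
```

```text
L [ 0.4673 -0.1934]
M [ 0.6253 -0.3358]
S [ 0.4775 -0.084 ]
logger [ 0.61996385 -0.19185622] [np.float64(0.0404), np.float64(0.0648), np.float64(0.0448), np.float64(0.065)]
ang x -22.47106299470408
ang x -18.58490917026195
rL [0.5986 0.2039]
rS [0.5806 0.1064]
rM [0.4818 0.1256]
cr [0.4996 0.2273]
0.019 [-1.57182663e+00 -3.87928570e-05 -2.84376863e+00]
[[-0.96 -0.    0.29]
 [-0.29  0.   -0.96]
 [ 0.   -1.   -0.  ]]
cam in tool [-0.06621101 -0.12287825 -0.00022152] [[-0.    0.97  0.26]
 [-0.   -0.26  0.97]
 [ 1.    0.    0.  ]]
```

View pics/tray.png

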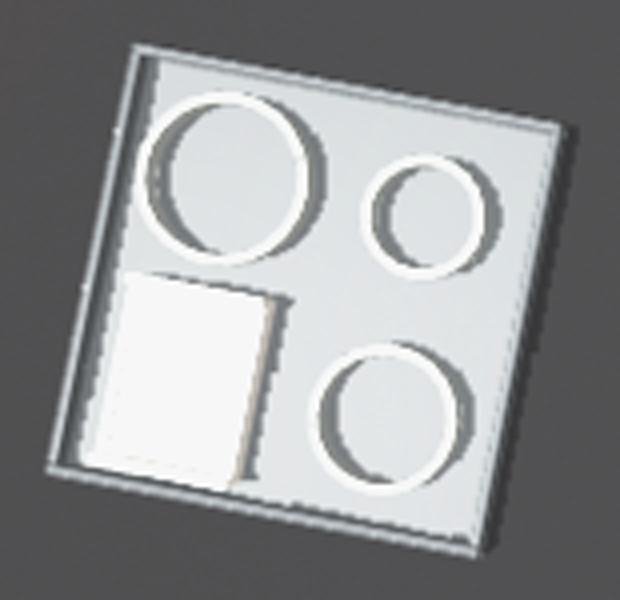

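Request:
apply_moves --jaw '[1,1,1,1,1]' --translation '[[0.014,0.02,0],[0.028,0.04,0],[0.043,0.06,0],[0.057,0.08,0],[0.071,0.101,0]]' --angular '[[0,0,7.5],[0,0,15],[0,0,22.5],[0,0,30],[0,0,37.5]]'

```text
clock: 0.65
position: [0.2548, -0.4956, 0.2502]
tool_rot: [-1.571, 0.0, -2.184]
force: [0.3, -0.3, 0.5]
grip_width: 0.0854
```

Request:
apply_moves --jaw '[1,1,1,1,1]' --translation '[[0.014,0.02,0],[0.028,0.04,0],[0.043,0.06,0],[0.057,0.08,0],[0.071,0.101,0]]' --angular '[[0,0,7.5],[0,0,15],[0,0,22.5],[0,0,30],[0,0,37.5]]'

```text
clock: 1.15
position: [0.3257, -0.3947, 0.2502]
tool_rot: [-1.571, 0.0, -1.53]
force: [0.1, -0.7, -0.4]
grip_width: 0.0854
```

```bash
python3 - <<'E'
from h import *
f=dict(np.load('top0.npz'))
P=lambda x,y:((x+.5)/4-.5+125,(y+.5)/4-.5+170)
r={n:ray(f,P(*c),.023)[:2] for n,c in dict(L=(230,178),S=(427,216),M=(387,417)).items()}
cor=[ray(f,P(*c),.02)[:2] for c in((136,46),(566,124),(483,554),(48,470))]
print(r,'traycentre',np.mean(cor,0),[np.linalg.norm(cor[i]-cor[(i+1)%4]).round(4) for i in range(4)])
print('LS',np.linalg.norm(r['L']-r['S']),'SM',np.linalg.norm(r['M']-r['S']),'mid LM',(r['L']+r['M'])/2,'cradle',r['L']+r['M']-r['S'])
d=r['S']-r['M'];print('x axis',np.degrees(np.arctan2(d[1],d[0])));d=r['L']-r['S'];print('y axis',np.degrees(np.arctan2(d[1],d[0]))-90)
print(observe())
E
```

```text
{'L': array([0.60030767, 0.2036676 ]), 'S': array([0.58129225, 0.10759172]), 'M': array([0.48402227, 0.1268034 ])} traycentre [0.54202517 0.16615752] [np.float64(0.2145), np.float64(0.2124), np.float64(0.2157), np.float64(0.2109)]
LS 0.09793958013815414 SM 0.09914907606414491 mid LM [0.54216497 0.1652355 ] cradle [0.50303768 0.22287928]
x axis -11.172622398886423
y axis -11.1953379474173
{'clock': 1.15, 'qpos': array([ 1.08559666,  0.36544273, -0.41089877,  1.87918555,  0.17875418,
        0.93288665,  0.63312859]), 'qd': array([-0.16262708, -0.08357594, -0.38404885,  0.17533197,  0.12604471,
       -0.03514078,  0.68471331]), 'joint_efforts': array([  2.54869424, -72.04453468,  -1.32635046, -35.0773859 ,
        -0.37766676,   0.19149844,  -2.2259438 ]), 'position': array([ 0.32574382, -0.39465688,  0.25023232]), 'tool_rot': array([-1.57096848e+00,  2.78154178e-05, -1.52959067e+00]), 'force': array([ 0.07234199, -0.72240207, -0.40521164]), 'moment': array([ 0.02676883, -0.03398028,  0.0352406 ]), 'grip_width': 0.08538573211416879}
```

Request:
apply_moves --jaw '[1,1,1,1,1]' --translation '[[0.014,0.02,0],[0.028,0.04,0],[0.043,0.06,0],[0.057,0.08,0],[0.071,0.101,0]]' --angular '[[0,0,7.6],[0,0,15.3],[0,0,22.9],[0,0,30.6],[0,0,38.2]]'

```text
clock: 1.65
position: [0.3967, -0.2937, 0.2502]
tool_rot: [-1.571, 0.0, -0.863]
force: [-0.0, -0.8, 0.4]
grip_width: 0.0857
```

Request:
apply_moves --jaw '[1,1,1,1,1]' --translation '[[0.014,0.02,0],[0.028,0.04,0],[0.043,0.06,0],[0.057,0.08,0],[0.071,0.101,0]]' --angular '[[0,0,7.6],[0,0,15.3],[0,0,22.9],[0,0,30.6],[0,0,38.2]]'

```text
clock: 2.15
position: [0.4678, -0.1928, 0.2502]
tool_rot: [-1.571, 0.0, -0.196]
force: [0.6, -1.3, -0.9]
grip_width: 0.0857
```

```bash
python3 - <<'E'
from h import *
s=observe(); print(s['position'],s['tool_rot'],s['qpos'].round(2))
f=cams.grab_frame('wrist'); im=f['pixels'][...,::-1].copy(); np.savez('w1.npz',**f)
print('tcp ground px',proj(f,[*s['position'][:2],.0]),'camera',-f['R'].T@f['t'],f['mtx'][0,0])
for n,p in dict(L=(.4673,-.1934,.072),S=(.4775,-.084,.056),lg=(.62,-.192,.038)).items():
    q=proj(f,p); print(n,q); cv2.drawMarker(im,tuple(int(v) for v in q),(0,0,255),0,12,1)
cv2.imwrite('pics/w1.png',im)
E
```

```text
[ 0.46775057 -0.19277063  0.2502192 ] [-1.57088861e+00  1.22652584e-04 -1.96159222e-01] [ 0.87  0.42 -0.78  1.88  0.35  0.98  1.31]
tcp ground px [320.23626739 208.68799243] camera [ 0.40362659 -0.17962912  0.37320662] 336.25334943154655
L [319.38216334 221.98743107]
S [434.20847578 206.83645889]
lg [347.14581925 345.23674967]
```

View pics/w1.png

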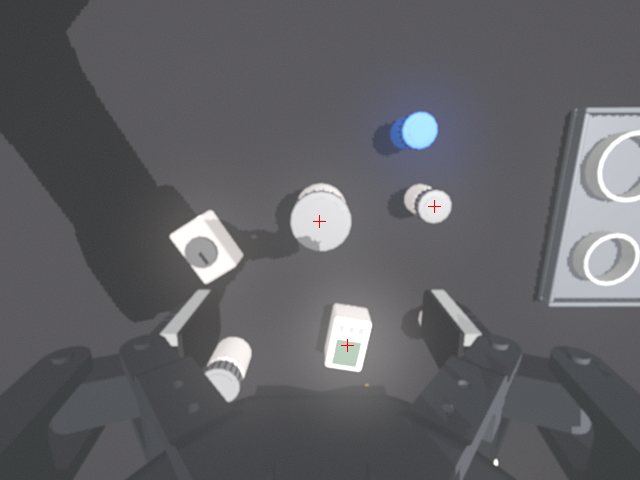

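Request:
apply_moves --jaw '[1,1,1,1,1]' --translation '[[0,0,-0.045],[0,0,-0.09],[0,0,-0.135],[0,0,-0.175],[0,-0.001,-0.2]]' --angular '[[0,0,0],[0,0,0],[0,0,0],[0,0,0],[0,0,0]]'

```text
clock: 2.7
position: [0.4661, -0.194, 0.0475]
tool_rot: [-1.57, 0.003, -0.202]
force: [0.5, -0.3, 1.5]
grip_width: 0.0853
```

Request:
apply_moves --jaw '[-1,-1,-1,-1,-1]' --translation '[[0,0,0],[0,0,0],[0,0,0],[0,0,0],[0,0,0]]' --angular '[[0,0,0],[0,0,0],[0,0,0],[0,0,0],[0,0,0]]' --newtons 40

```text
clock: 3.2
position: [0.4679, -0.195, 0.0514]
tool_rot: [-1.571, -0.002, -0.202]
force: [-1.4, -0.3, 10.9]
grip_width: 0.0553
```

Request:
apply_moves --jaw '[-1,-1,-1,-1,-1]' --translation '[[0,0,0],[0,0,0],[0,0,0],[0,0,0],[0,0,0]]' --angular '[[0,0,0],[0,0,0],[0,0,0],[0,0,0],[0,0,0]]'

```text
clock: 3.7
position: [0.4678, -0.195, 0.0513]
tool_rot: [-1.572, -0.002, -0.202]
force: [-0.8, -1.1, 11.5]
grip_width: 0.0555
```

Request:
apply_moves --jaw '[-1,-1,-1,-1,-1]' --translation '[[0,0,0.02],[0,0,0.05],[0,0,0.08],[0,0,0.1],[0,0,0.11]]' --angular '[[0,0,0],[0,0,0],[0,0,0],[0,0,0],[0,0,0]]'

```text
clock: 4.2
position: [0.4678, -0.1949, 0.1623]
tool_rot: [-1.572, -0.002, -0.202]
force: [0.1, 0.3, -1.7]
grip_width: 0.0548
```

Request:
apply_moves --jaw '[-1,-1,-1,-1,-1]' --translation '[[0.01,0.03,0],[0.023,0.07,0],[0.037,0.11,0],[0.05,0.15,0],[0.063,0.19,0]]' --angular '[[0,0,0],[0,0,0],[0,0,0],[0,0,0],[0,0,0]]'

```text
clock: 4.7
position: [0.5304, -0.003, 0.16]
tool_rot: [-1.571, 0.0, -0.202]
force: [0.5, 0.2, -1.4]
grip_width: 0.0556
```

Request:
apply_moves --jaw '[-1,-1,-1,-1,-1]' --translation '[[0.015,0.045,0],[0.03,0.09,0],[0.045,0.135,0],[0.06,0.18,0],[0.07,0.209,0]]' --angular '[[0,0,0],[0,0,0],[0,0,0],[0,0,0],[0,0,0]]'

```text
clock: 5.2
position: [0.6002, 0.2082, 0.1598]
tool_rot: [-1.57, 0.001, -0.199]
force: [0.1, -0.3, -2.4]
grip_width: 0.055
```

```bash
python3 - <<'E'
from h import *
s=observe(); print(s['position'],s['tool_rot'],s['force'],s['grip_width'],s['qpos'].round(2))
f=cams.grab_frame('scene'); im=f['pixels'][...,::-1].copy()
w=cams.grab_frame('wrist'); wi=w['pixels'][...,::-1].copy(); np.savez('w2.npz',**w)
for n,p in dict(L=(.6008,.2049,.023),S=(.5814,.1068,.023),M=(.4833,.1262,.023),C=(.5026,.2242,.019)).items():
    for g,i in((f,im),(w,wi)): cv2.drawMarker(i,tuple(int(v) for v in proj(g,p)),(0,0,255),0,8,1)
cv2.imwrite('pics/s2.png',np.hstack([cv2.resize(im[60:300,270:510],(400,400)),cv2.resize(wi,(400,300))[:,:] if 0 else cv2.copyMakeBorder(cv2.resize(wi,(400,300)),0,100,0,0,0)]))
E
```

```text
[0.60024534 0.20816419 0.15982042] [-1.56996156e+00  6.34730496e-04 -1.99162505e-01] [ 0.08898853 -0.27634896 -2.38937992] 0.05497367976908444 [ 0.01  0.72 -0.68  1.62  0.52  0.98  0.53]
```

View pics/s2.png

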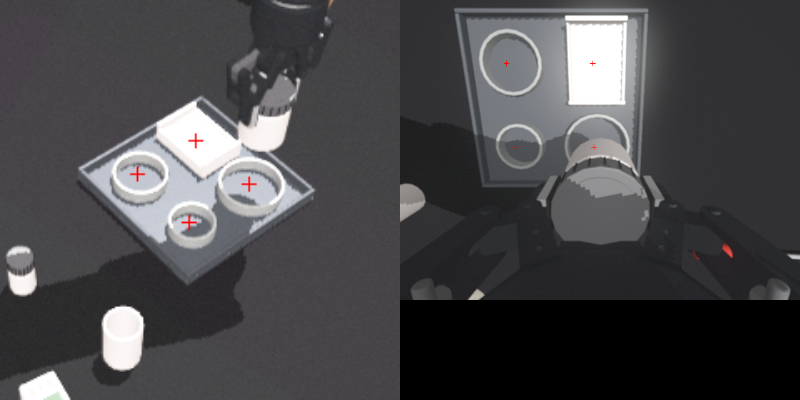

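Request:
apply_moves --jaw '[-1,-1]' --translation '[[0,0,0],[0,0,0]]' --angular '[[0,0,0],[0,0,0]]'

```text
clock: 5.5
position: [0.6002, 0.2033, 0.1599]
tool_rot: [-1.572, 0.0, -0.202]
force: [0.8, 0.2, -2.1]
grip_width: 0.0553
```

```bash
cat >> h.py <<'E'
def rings(f,thr=150,z=.023,A=(800,20000)):
    g=cv2.cvtColor(f['pixels'],cv2.COLOR_RGB2GRAY); out=[]
    g=cv2.threshold(g,thr,255,0)[1]
    for k in cv2.findContours(g,cv2.RETR_CCOMP,cv2.CHAIN_APPROX_NONE)[0]:
        a=cv2.contourArea(k)
        if A[0]<a<A[1] and len(k)>20:
            e=cv2.fitEllipse(k); fill=a/(np.pi*e[1][0]*e[1][1]/4)
            if .93<fill<1.07: out.append((np.round(e[0],1),np.round(e[1],1),ray(f,e[0],z)[:2].round(4)))
    return out
E
python3 - <<'E'
from h import *
s=observe(); print(s['position'],s['tool_rot'])
for n in('wrist','scene','top'):
    f=cams.grab_frame(n); print(n); np.savez(n+'3.npz',**f)
    for thr in(120,150,175,190): print(thr,[o for o in rings(f,thr,A=(300,20000)) if .44<o[2][0]<.65 and .05<o[2][1]<.26])
E
```

```text
[0.6002147 0.2032551 0.1598755] [-1.57196898e+00  3.38246815e-04 -2.02408946e-01]
wrist
120 []
150 [(array([189. ,  97.5]), array([ 96.5, 108.3]), array([0.4826, 0.131 ])), (array([189. ,  97.8]), array([86.1, 97.4]), array([0.4828, 0.1309]))]
175 [(array([189.1,  97.6]), array([ 95.1, 107. ]), array([0.4826, 0.1311])), (array([189. ,  97.8]), array([87.3, 98.8]), array([0.4828, 0.131 ]))]
190 [(array([189.1,  97.5]), array([ 94.2, 105.8]), array([0.4826, 0.1311])), (array([189. ,  97.7]), array([88.1, 99.9]), array([0.4827, 0.131 ]))]
scene
120 []
150 []
175 []
190 []
top
120 []
150 []
175 []
190 []
```

```bash
python3 - <<'E'
from h import *
f=dict(np.load('scene0.npz'))
for thr in(140,170,200):
    print(thr,rings(f,thr,A=(200,3000)))
im=f['pixels'][...,::-1]
cv2.imwrite('pics/st.png',cv2.resize(im[110:240,305:470],None,fx=4,fy=4,interpolation=cv2.INTER_CUBIC))
t=dict(np.load('top0.npz'))
for thr in(205,215,225,235,245): print('top',thr,rings(t,thr,A=(300,3000)))
E
```

```text
140 [(array([341.2, 442.7]), array([48., 65.]), array([ 0.8257, -0.3221])), (array([239.5, 358. ]), array([25. , 27.4]), array([ 0.6108, -0.3294])), (array([353.5, 344.8]), array([34.9, 45.6]), array([ 0.7405, -0.1873])), (array([437.9, 338.2]), array([57.7, 61. ]), array([ 0.8426, -0.0842])), (array([437.6, 338.2]), array([34. , 44.5]), array([ 0.8421, -0.0845])), (array([191.7, 309.2]), array([32.5, 46.9]), array([ 0.4821, -0.3218])), (array([299.6, 305.1]), array([29.2, 47.4]), array([ 0.6212, -0.1919])), (array([343.2, 261.9]), array([25. , 40.1]), array([ 0.6228, -0.0729])), (array([235.1, 243.1]), array([25.2, 30.5]), array([ 0.4393, -0.1753]))]
170 [(array([341.2, 442.8]), array([47.7, 64.5]), array([ 0.8258, -0.3222])), (array([239.6, 358. ]), array([24.5, 27.1]), array([ 0.6108, -0.3292])), (array([353.6, 344.7]), array([34.6, 45. ]), array([ 0.7405, -0.1871])), (array([438. , 338.2]), array([57.5, 60.7]), array([ 0.8426, -0.0842])), (array([437.6, 338.3]), array([34.5, 44.9]), array([ 0.8422, -0.0848])), (array([191.7, 309.1]), array([32.1, 46.2]), array([ 0.4819, -0.3217])
[... 2465 characters left out ...]
y([38.7, 39.4]), array([0.6002, 0.2085])), (array([328.4, 197.3]), array([23.1, 23.9]), array([ 0.6314, -0.0811])), (array([327.2,  91.7]), array([50.1, 50.7]), array([ 0.8391, -0.0801])), (array([327. ,  91.8]), array([37.5, 38.8]), array([ 0.839 , -0.0796]))]
top 245 [(array([273.5, 468.2]), array([19.6, 60.7]), array([0.1149, 0.0265])), (array([230.1, 223.8]), array([29., 30.]), array([0.5809, 0.11  ])), (array([230. , 223.7]), array([27.5, 27.8]), array([0.5811, 0.1102])), (array([328.6, 197.1]), array([23. , 23.1]), array([ 0.6318, -0.0815])), (array([327.3,  91.5]), array([49.5, 50.2]), array([ 0.8394, -0.0802])), (array([327.3,  91.4]), array([38.7, 39.1]), array([ 0.8396, -0.0802]))]
```

View pics/st.png

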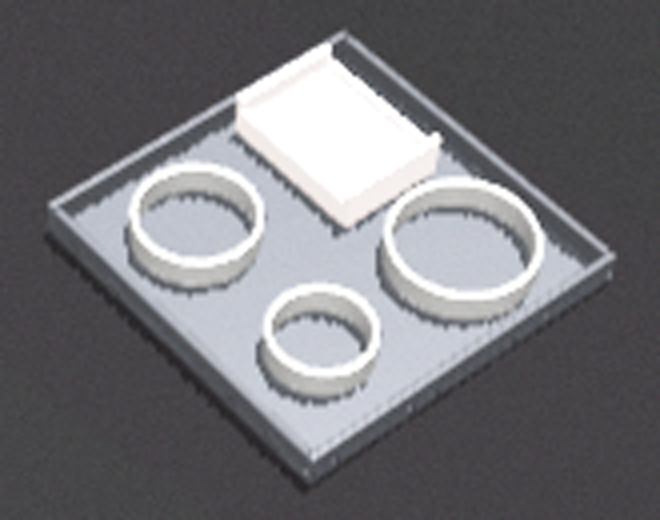

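```bash
python3 - <<'E'
from h import *
w=dict(np.load('wrist3.npz')); print('cap in hand',ray(w,(320,328),.1806))
t=dict(np.load('top0.npz')); print('M',ray(t,(468,197.1),.064)[:2],'S',ray(t,(331,278),.056)[:2])
w=dict(np.load('w1.npz'))
for thr in(150,190,215): print([ (o,ray(w,o[0],.056)[:2].round(4),ray(w,o[0],.072)[:2].round(4)) for o in rings(w,thr,A=(300,6000))])
E
```

```text
cap in hand [0.59381045 0.20483454 0.1806    ]
M [ 0.62537884 -0.33652106] S [ 0.47731671 -0.0838008 ]
[((array([347.3, 337.4]), array([45.9, 75. ]), array([ 0.6195, -0.1905])), array([ 0.5991, -0.1895]), array([ 0.5893, -0.189 ])), ((array([434.4, 206.1]), array([31.5, 34.1]), array([ 0.4845, -0.0738])), array([ 0.4768, -0.0837]), array([ 0.4731, -0.0886])), ((array([320.8, 217.3]), array([59.3, 66.7]), array([ 0.473 , -0.1931])), array([ 0.4664, -0.1919]), array([ 0.4633, -0.1913])), ((array([419.6, 129.8]), array([33.9, 36.6]), array([ 0.4054, -0.08  ])), array([ 0.4052, -0.0893]), array([ 0.4052, -0.0939]))]
[((array([347.5, 337.7]), array([44.2, 73.9]), array([ 0.6199, -0.1904])), array([ 0.5995, -0.1894]), array([ 0.5897, -0.1889])), ((array([434.4, 206.1]), array([30. , 32.6]), array([ 0.4845, -0.0737])), array([ 0.4768, -0.0837]), array([ 0.4731, -0.0886])), ((array([321.6, 217.2]), array([57.8, 60.6]), array([ 0.4731, -0.1923])), array([ 0.4665, -0.1911]), array([ 0.4633, -0.1905])), ((array([419.6, 129.8]), array([32. , 34.6]), array([ 0.4054, -0.0799])), array([ 0.4052, -0
[... 226 characters left out ...]
1, -0.1956])), array([ 0.617 , -0.1941]), array([ 0.6062, -0.1934])), ((array([611.5, 259. ]), array([47.5, 59.3]), array([0.5806, 0.1101])), array([0.5639, 0.0829]), array([0.5558, 0.0696])), ((array([611.5, 259.1]), array([40.1, 51.4]), array([0.5807, 0.1102])), array([0.564 , 0.0829]), array([0.5559, 0.0696])), ((array([321.5, 219.1]), array([51.8, 58.3]), array([ 0.475 , -0.1928])), array([ 0.4683, -0.1916]), array([ 0.465, -0.191])), ((array([434.4, 205.9]), array([28.7, 31.2]), array([ 0.4843, -0.0737])), array([ 0.4766, -0.0837]), array([ 0.473 , -0.0886])), ((array([420.1, 127.2]), array([26.7, 29.2]), array([ 0.4031, -0.0792])), array([ 0.4031, -0.0886]), array([ 0.4031, -0.0932]))]
```

Request:
apply_moves --jaw '[-1,-1,-1,-1,-1]' --translation '[[0,0.005,-0.02],[0,0.005,-0.04],[0,0.005,-0.06],[0,0.005,-0.07],[0,0.005,-0.07]]' --angular '[[0,0,0],[0,0,0],[0,0,0],[0,0,0],[0,0,0]]'

```text
clock: 6.15
position: [0.5999, 0.2088, 0.0893]
tool_rot: [-1.572, 0.002, -0.202]
force: [-0.2, -0.2, -1.7]
grip_width: 0.0552
```

```bash
python3 - <<'E'
from h import *
s=observe();print(s['position'])
w=cams.grab_frame('wrist'); f=cams.grab_frame('scene')
a=w['pixels'][180:480,170:470,::-1]
p=proj(f,[.6002,.2083,.023]); x,y=int(p[0])-60,int(p[1])-90
b=f['pixels'][y:y+140,x:x+140,::-1].copy()
cv2.imwrite('pics/h1.png',np.hstack([cv2.resize(a,(400,400)),cv2.resize(b,(400,400),interpolation=cv2.INTER_CUBIC)])); print(x,y)
E
```

```text
[0.59988797 0.20883072 0.08929065]
359 79
```

View pics/h1.png

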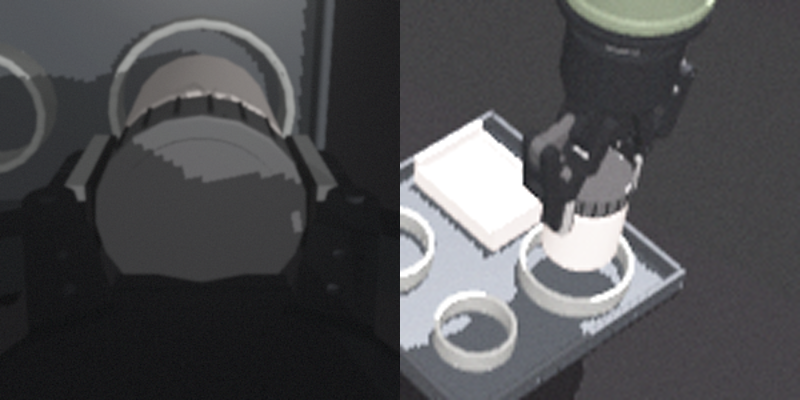

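Request:
apply_moves --jaw '[-1,-1,-1,-1,-1]' --translation '[[0,0,-0.012],[0,0,-0.022],[0,0,-0.029],[0,0,-0.033],[0,0,-0.033]]' --angular '[[0,0,0],[0,0,0],[0,0,0],[0,0,0],[0,0,0]]'

```text
clock: 6.75
position: [0.6002, 0.2096, 0.0569]
tool_rot: [-1.571, 0.0, -0.201]
force: [0.1, 0.2, -1.5]
grip_width: 0.0549
```

Request:
apply_moves --jaw '[0.8,0.8,0.8,0.8,0.8]' --translation '[[0,0,0],[0,0,0],[0,0,0],[0,0,0],[0,0,0]]' --angular '[[0,0,0],[0,0,0],[0,0,0],[0,0,0],[0,0,0]]'

```text
clock: 7.25
position: [0.6004, 0.2095, 0.0573]
tool_rot: [-1.571, -0.0, -0.201]
force: [-0.2, -0.1, 0.2]
grip_width: 0.0767
```

Request:
apply_moves --jaw '[1,1,1,1,1]' --translation '[[0,0,0.01],[0,0,0.04],[0,0,0.08],[0,0,0.12],[0,0,0.14]]' --angular '[[0,0,0],[0,0,0],[0,0,0],[0,0,0],[0,0,0]]'

```text
clock: 7.75
position: [0.601, 0.2102, 0.2015]
tool_rot: [-1.569, -0.003, -0.201]
force: [0.5, -0.2, -0.4]
grip_width: 0.0857
```

Request:
apply_moves --jaw '[1,1,1,1,1]' --translation '[[0.002,-0.036,0],[0.003,-0.072,0],[0.005,-0.108,0],[0.006,-0.145,0],[0.008,-0.182,0]]' --angular '[[0,0,0],[0,0,0],[0,0,0],[0,0,0],[0,0,0]]'

```text
clock: 8.25
position: [0.6082, 0.0261, 0.1982]
tool_rot: [-1.571, -0.001, -0.201]
force: [0.3, 0.6, 0.4]
grip_width: 0.0853
```

Request:
apply_moves --jaw '[1,1,1,1,1]' --translation '[[0.002,-0.036,0],[0.003,-0.072,0],[0.005,-0.108,0],[0.006,-0.145,0],[0.008,-0.182,0]]' --angular '[[0,0,0],[0,0,0],[0,0,0],[0,0,0],[0,0,0]]'

```text
clock: 8.75
position: [0.6162, -0.156, 0.1982]
tool_rot: [-1.571, -0.001, -0.201]
force: [1.3, -0.1, -0.4]
grip_width: 0.0855
```

Request:
apply_moves --jaw '[1,1,1,1,1]' --translation '[[0.002,-0.036,0],[0.003,-0.072,0],[0.005,-0.108,0],[0.008,-0.182,0],[0.008,-0.182,0]]' --angular '[[0,0,0],[0,0,0],[0,0,0],[0,0,0],[0,0,0]]'

```text
clock: 9.25
position: [0.6234, -0.3413, 0.1978]
tool_rot: [-1.572, -0.0, -0.205]
force: [-0.5, 0.3, -0.2]
grip_width: 0.0854
```

```bash
python3 - <<'E'
from h import *
s=observe(); print(s['position'],s['tool_rot'],s['qpos'].round(2))
f=cams.grab_frame('wrist'); np.savez('w4.npz',**f)
print('exp px',proj(f,(.6254,-.3365,.064)))
for thr in(120,160,190,210): print(thr,[(o[0],o[1],ray(f,o[0],.064)[:2].round(4)) for o in rings(f,thr,A=(600,6000))])
t=cams.grab_frame('top'); np.savez('top4.npz',**t); print(rings(t,235,A=(300,3000)))
E
```

```text
[ 0.62336757 -0.34133892  0.1978074 ] [-1.57240886e+00 -3.08502690e-04 -2.05188777e-01] [ 0.79  0.79 -0.65  1.37  0.49  1.15  1.44]
exp px [326.86839586 235.49513418]
120 [(array([501.3, 302.7]), array([57.4, 91.4]), array([ 0.7115, -0.2058])), (array([327.3, 229.9]), array([54.5, 65.3]), array([ 0.621 , -0.3353])), (array([489.2, 184.4]), array([79.2, 92.8]), array([ 0.6112, -0.2083]))]
160 [(array([501.7, 303. ]), array([55.6, 89.4]), array([ 0.7119, -0.2055])), (array([487.7, 184.4]), array([73.2, 92.4]), array([ 0.6109, -0.2094])), (array([309.1,  45.4]), array([ 66.4, 110.8]), array([ 0.4912, -0.3217]))]
190 [(array([506.4, 306. ]), array([51.6, 79.4]), array([ 0.7154, -0.2018])), (array([488.2, 184.5]), array([71.8, 91.6]), array([ 0.6111, -0.209 ])), (array([309. ,  44.7]), array([ 65.1, 109.5]), array([ 0.4908, -0.3217]))]
210 [(array([508.2, 309.2]), array([51.7, 69.2]), array([ 0.7187, -0.2005])), (array([308.6,  43.3]), array([ 64.6, 105. ]), array([ 0.4899, -0.3218]))]
[(array([280.1, 467.5]), array([21.9, 76.7]), array([0.1162, 0.0138])), (array([230. , 223.9]), array([29.6, 30.1]), array([0.5809, 0.1102])), (array([230. , 223.6]), array([27.1, 27.5]), array([0.5813, 0.1102])), (array([328.5, 197.2]), array([23.2, 23.3]), array([ 0.6318, -0.0813])), (array([327.3,  91.5]), array([49.7, 50.5]), array([ 0.8394, -0.0802])), (array([327.2,  91.5]), array([38.3, 39. ]), array([ 0.8395, -0.08  ]))]
```

Request:
apply_moves --jaw '[1,1,1,1,1]' --translation '[[0.001,0.002,-0.04],[0.001,0.002,-0.08],[0.001,0.002,-0.12],[0.001,0.002,-0.145],[0.001,0.002,-0.15]]' --angular '[[0,0,0],[0,0,0],[0,0,0],[0,0,0],[0,0,0]]'

```text
clock: 9.85
position: [0.6242, -0.3332, 0.0449]
tool_rot: [-1.569, 0.004, -0.2]
force: [-0.1, -0.8, 0.1]
grip_width: 0.0854
```

Request:
apply_moves --jaw '[-1,-1,-1,-1,-1]' --translation '[[0,0,0],[0,0,0],[0,0,0],[0,0,0],[0,0,0]]' --angular '[[0,0,0],[0,0,0],[0,0,0],[0,0,0],[0,0,0]]' --newtons 40

```text
clock: 10.35
position: [0.6262, -0.3349, 0.0494]
tool_rot: [-1.572, -0.002, -0.202]
force: [-1.8, 0.8, 9.8]
grip_width: 0.0429
```

Request:
apply_moves --jaw '[-1,-1,-1,-1,-1]' --translation '[[0,0,0],[0,0,0],[0,0,0],[0,0,0],[0,0,0]]' --angular '[[0,0,0],[0,0,0],[0,0,0],[0,0,0],[0,0,0]]'

```text
clock: 10.85
position: [0.6262, -0.3348, 0.0494]
tool_rot: [-1.571, -0.002, -0.202]
force: [-1.1, -0.3, 8.4]
grip_width: 0.0434
```

Request:
apply_moves --jaw '[-1,-1,-1,-1,-1]' --translation '[[0,0,0.02],[0,0,0.06],[0,0,0.1],[0,0,0.125],[0,0,0.13]]' --angular '[[0,0,0],[0,0,0],[0,0,0],[0,0,0],[0,0,0]]'

```text
clock: 11.35
position: [0.6268, -0.3349, 0.1829]
tool_rot: [-1.572, -0.006, -0.202]
force: [0.6, -0.2, -1.8]
grip_width: 0.0431
```

Request:
apply_moves --jaw '[-1,-1,-1,-1,-1]' --translation '[[-0.01,0.031,0],[-0.019,0.062,0],[-0.029,0.093,0],[-0.038,0.124,0],[-0.048,0.155,0]]' --angular '[[0,0,0],[0,0,0],[0,0,0],[0,0,0],[0,0,0]]'

```text
clock: 11.85
position: [0.5767, -0.1783, 0.1778]
tool_rot: [-1.571, -0.0, -0.201]
force: [-0.3, -0.3, -2.0]
grip_width: 0.0428
```

Request:
apply_moves --jaw '[-1,-1,-1,-1,-1]' --translation '[[-0.01,0.031,0],[-0.019,0.062,0],[-0.029,0.093,0],[-0.038,0.124,0],[-0.048,0.155,0]]' --angular '[[0,0,0],[0,0,0],[0,0,0],[0,0,0],[0,0,0]]'

```text
clock: 12.35
position: [0.5287, -0.0234, 0.1778]
tool_rot: [-1.571, -0.0, -0.201]
force: [0.1, 0.1, -1.1]
grip_width: 0.043
```

Request:
apply_moves --jaw '[-1,-1,-1,-1,-1]' --translation '[[-0.012,0.04,0],[-0.024,0.08,0],[-0.036,0.12,0],[-0.047,0.155,0],[-0.047,0.155,0]]' --angular '[[0,0,0],[0,0,0],[0,0,0],[0,0,0],[0,0,0]]'

```text
clock: 12.85
position: [0.4808, 0.1353, 0.1782]
tool_rot: [-1.569, -0.001, -0.195]
force: [0.8, -0.3, -0.5]
grip_width: 0.0428
```

Request:
apply_moves --jaw '[-1,-1,-1,-1]' --translation '[[0,0,-0.03],[0,0,-0.06],[0,0,-0.085],[0,0,-0.085]]' --angular '[[0,0,0],[0,0,0],[0,0,0],[0,0,0]]'

```text
clock: 13.25
position: [0.481, 0.1298, 0.0904]
tool_rot: [-1.573, 0.003, -0.201]
force: [0.6, -0.6, -1.6]
grip_width: 0.0429
```

```bash
python3 - <<'E'
from h import *
s=observe();print(s['position'],s['force'],s['qpos'].round(2))
w=cams.grab_frame('wrist'); f=cams.grab_frame('scene')
a=w['pixels'][180:480,170:470,::-1]
p=proj(f,[.4829,.1303,.023]); x,y=int(p[0])-60,int(p[1])-90
b=f['pixels'][y:y+140,x:x+140,::-1].copy()
cv2.imwrite('pics/h2.png',np.hstack([cv2.resize(a,(400,400)),cv2.resize(b,(400,400),interpolation=cv2.INTER_CUBIC)]))
print(observe()['position'])
E
```

```text
[0.48102423 0.12978017 0.0903786 ] [ 0.62165546 -0.64185746 -1.59258231] [ 0.09  0.65 -0.64  2.03  0.61  0.67  0.42]
[0.48245315 0.13052716 0.0930154 ]
```

View pics/h2.png

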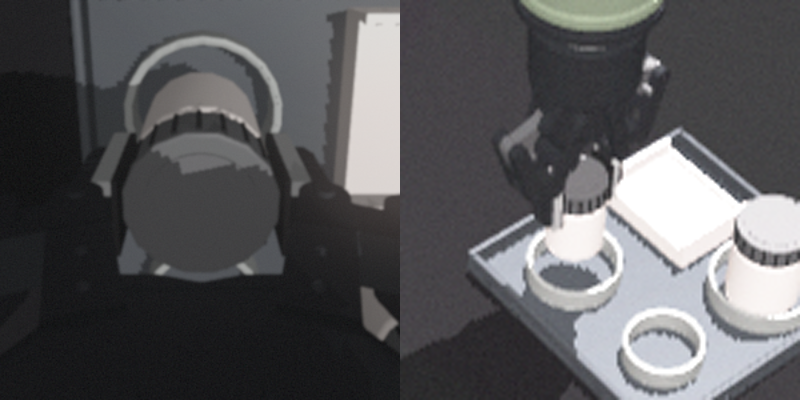

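Request:
apply_moves --jaw '[-1,-1,-1,-1,-1]' --translation '[[0.002,0,-0.014],[0.002,0,-0.026],[0.002,0,-0.034],[0.002,0,-0.038],[0.002,0,-0.038]]' --angular '[[0,0,0],[0,0,0],[0,0,0],[0,0,0],[0,0,0]]'

```text
clock: 13.85
position: [0.4842, 0.1304, 0.054]
tool_rot: [-1.571, 0.0, -0.201]
force: [0.5, 0.0, -1.8]
grip_width: 0.0429
```

Request:
apply_moves --jaw '[0.6,0.6,0.6,0.6,0.6]' --translation '[[0,0,0],[0,0,0],[0,0,0],[0,0,0],[0,0,0]]' --angular '[[0,0,0],[0,0,0],[0,0,0],[0,0,0],[0,0,0]]'

```text
clock: 14.35
position: [0.4844, 0.1305, 0.0543]
tool_rot: [-1.571, -0.0, -0.201]
force: [-0.7, -0.1, -0.7]
grip_width: 0.0684
```

Request:
apply_moves --jaw '[0.8,0.8,0.8,0.8,0.8]' --translation '[[0,0,0.01],[0,0,0.04],[0,0,0.08],[0,0,0.12],[0,0,0.14]]' --angular '[[0,0,0],[0,0,0],[0,0,0],[0,0,0],[0,0,0]]'

```text
clock: 14.85
position: [0.4848, 0.131, 0.1979]
tool_rot: [-1.569, -0.003, -0.201]
force: [0.4, -0.3, 0.3]
grip_width: 0.0765
```

Request:
apply_moves --jaw '[0.8,0.8,0.8,0.8,0.8]' --translation '[[-0.002,-0.045,0],[-0.004,-0.09,0],[-0.005,-0.135,0],[-0.007,-0.18,0],[-0.007,-0.214,0]]' --angular '[[0,0,0],[0,0,0],[0,0,0],[0,0,0],[0,0,0]]'

```text
clock: 15.35
position: [0.4766, -0.0862, 0.195]
tool_rot: [-1.572, -0.0, -0.203]
force: [0.9, 0.7, -1.0]
grip_width: 0.0772
```

Request:
apply_moves --jaw '[0.8,0.8,0.8,0.8,0.8]' --translation '[[0,0,-0.03],[0,0,-0.07],[0,0,-0.11],[0,0,-0.14],[0,0,-0.151]]' --angular '[[0,0,0],[0,0,0],[0,0,0],[0,0,0],[0,0,0]]'

```text
clock: 15.85
position: [0.4763, -0.0832, 0.0416]
tool_rot: [-1.571, 0.003, -0.201]
force: [0.1, 0.1, 0.6]
grip_width: 0.0768
```

Request:
apply_moves --jaw '[0.8,0.8]' --translation '[[0,0,0],[0,0,0]]' --angular '[[0,0,0],[0,0,0]]'

```text
clock: 16.05
position: [0.478, -0.0834, 0.0446]
tool_rot: [-1.571, -0.001, -0.201]
force: [-0.2, 0.2, 0.5]
grip_width: 0.0767
```

```bash
python3 - <<'E'
from h import *
s=observe();print(s['position'],s['force'],s['grip_width'])
w=cams.grab_frame('wrist')
q=proj(w,[.477,-.0837,.056]); c=proj(w,[*s['position'][:2],.056]);print(q,c)
for thr in(90,110,140,170): print(thr,[(o[0],o[1],ray(w,o[0],.056)[:2].round(4)) for o in rings(w,thr,A=(1000,20000))])
E
```

```text
[ 0.47803402 -0.08342101  0.04459775] [-0.22994629  0.2019071   0.47006307] 0.07671417871022734
[318.20225749 328.61538671] [319.49961945 330.92517808]
90 []
110 [(array([319.7, 308.4]), array([ 78.8, 124.9]), array([ 0.4691, -0.0815])), (array([258.4, 131.5]), array([ 99.9, 107. ]), array([ 0.405 , -0.0882]))]
140 [(array([320.2, 310.8]), array([ 76.8, 118.6]), array([ 0.47  , -0.0815])), (array([257.1, 131.4]), array([ 96.3, 102.6]), array([ 0.4049, -0.0886]))]
170 [(array([257. , 131.3]), array([ 94.3, 100.5]), array([ 0.4049, -0.0886]))]
```

Request:
apply_moves --jaw '[-1,-1,-1,-1,-1]' --translation '[[0,0,0],[0,0,0],[0,0,0],[0,0,0],[0,0,0]]' --angular '[[0,0,0],[0,0,0],[0,0,0],[0,0,0],[0,0,0]]' --newtons 35

```text
clock: 16.6
position: [0.4776, -0.0837, 0.0439]
tool_rot: [-1.571, -0.001, -0.202]
force: [-2.3, -0.8, 11.7]
grip_width: 0.0311
```

Request:
apply_moves --jaw '[-1,-1,-1,-1,-1]' --translation '[[0,0,0],[0,0,0],[0,0,0],[0,0,0],[0,0,0]]' --angular '[[0,0,0],[0,0,0],[0,0,0],[0,0,0],[0,0,0]]'

```text
clock: 17.1
position: [0.4776, -0.0837, 0.0439]
tool_rot: [-1.571, -0.001, -0.202]
force: [-2.6, -0.5, 12.3]
grip_width: 0.031
```

Request:
apply_moves --jaw '[-1,-1,-1,-1,-1]' --translation '[[0,0,0.02],[0,0,0.06],[0,0,0.1],[0,0,0.125],[0,0,0.13]]' --angular '[[0,0,0],[0,0,0],[0,0,0],[0,0,0],[0,0,0]]'

```text
clock: 17.6
position: [0.4784, -0.0837, 0.176]
tool_rot: [-1.571, -0.004, -0.202]
force: [-0.1, -0.6, -1.5]
grip_width: 0.031
```

Request:
apply_moves --jaw '[-1,-1,-1,-1,-1]' --translation '[[0.015,0.028,0],[0.038,0.071,0],[0.061,0.114,0],[0.084,0.157,0],[0.1035,0.194,0]]' --angular '[[0,0,0],[0,0,0],[0,0,0],[0,0,0],[0,0,0]]'

```text
clock: 18.1
position: [0.5813, 0.1129, 0.1725]
tool_rot: [-1.571, 0.001, -0.201]
force: [0.2, -0.8, -0.5]
grip_width: 0.0311
```

Request:
apply_moves --jaw '[-1,-1,-1,-1,-1]' --translation '[[0,0,0],[0,0,-0.03],[0,0,-0.06],[0,0,-0.085],[0,0,-0.085]]' --angular '[[0,0,0],[0,0,0],[0,0,0],[0,0,0],[0,0,0]]'

```text
clock: 18.6
position: [0.5788, 0.1098, 0.085]
tool_rot: [-1.573, 0.005, -0.201]
force: [0.4, -0.3, -0.5]
grip_width: 0.0308
```

Request:
apply_moves --jaw '[-1]' --translation '[[0,0,0]]' --angular '[[0,0,0]]'

```text
clock: 18.7
position: [0.5806, 0.1106, 0.0884]
tool_rot: [-1.571, 0.001, -0.201]
force: [1.7, -0.1, -0.2]
grip_width: 0.0308
```

```bash
python3 - <<'E'
from h import *
s=observe();print(s['position'],s['force'])
w=cams.grab_frame('wrist'); f=cams.grab_frame('scene')
a=w['pixels'][180:480,170:470,::-1]
p=proj(f,[.5811,.1104,.023]); x,y=int(p[0])-60,int(p[1])-90
b=f['pixels'][y:y+140,x:x+140,::-1].copy()
cv2.imwrite('pics/h3.png',np.hstack([cv2.resize(a,(400,400)),cv2.resize(b,(400,400),interpolation=cv2.INTER_CUBIC)]))
E
```

```text
[0.58062753 0.11055261 0.08839681] [ 1.74492717 -0.08121543 -0.2018337 ]
```

View pics/h3.png

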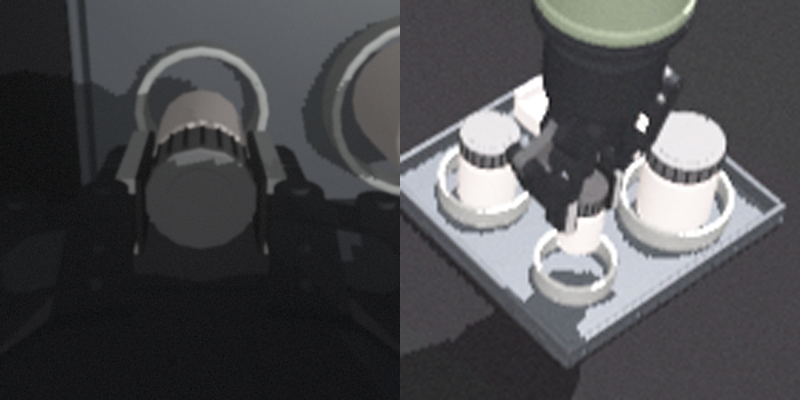

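Request:
apply_moves --jaw '[-1,-1,-1,-1,-1]' --translation '[[0.003,0,-0.014],[0.003,0,-0.026],[0.003,0,-0.034],[0.003,0,-0.039],[0.003,0,-0.039]]' --angular '[[0,0,0],[0,0,0],[0,0,0],[0,0,0],[0,0,0]]'

```text
clock: 19.3
position: [0.5837, 0.1106, 0.0489]
tool_rot: [-1.571, 0.0, -0.201]
force: [0.3, -1.0, 0.2]
grip_width: 0.0316
```

Request:
apply_moves --jaw '[0.3,0.3,0.3,0.3,0.3]' --translation '[[0,0,0],[0,0,0],[0,0,0],[0,0,0],[0,0,0]]' --angular '[[0,0,0],[0,0,0],[0,0,0],[0,0,0],[0,0,0]]'

```text
clock: 19.8
position: [0.5839, 0.1105, 0.0493]
tool_rot: [-1.571, -0.0, -0.201]
force: [0.4, 0.7, 0.2]
grip_width: 0.0554
```

Request:
apply_moves --jaw '[0.5,0.5,0.5,0.5,0.5]' --translation '[[0,0,0.01],[0,0,0.04],[0,0,0.08],[0,0,0.12],[0,0,0.14]]' --angular '[[0,0,0],[0,0,0],[0,0,0],[0,0,0],[0,0,0]]'

```text
clock: 20.3
position: [0.5846, 0.1111, 0.1933]
tool_rot: [-1.569, -0.003, -0.201]
force: [0.7, 0.5, -0.2]
grip_width: 0.0636
```

Request:
apply_moves --jaw '[0.7,0.7,0.7,0.7,0.7]' --translation '[[0.004,-0.035,0],[0.008,-0.07,0],[0.012,-0.105,0],[0.016,-0.14,0],[0.018,-0.151,0]]' --angular '[[0,0,0],[0,0,0],[0,0,0],[0,0,0],[0,0,0]]'

```text
clock: 20.8
position: [0.6019, -0.0448, 0.1898]
tool_rot: [-1.572, -0.0, -0.206]
force: [1.0, 0.4, 0.5]
grip_width: 0.0725
```

Request:
apply_moves --jaw '[0.7,0.7,0.7,0.7,0.7]' --translation '[[0.004,-0.035,0],[0.008,-0.07,0],[0.012,-0.105,0],[0.018,-0.1515,0],[0.018,-0.1515,0]]' --angular '[[0,0,0],[0,0,0],[0,0,0],[0,0,0],[0,0,0]]'

```text
clock: 21.3
position: [0.6194, -0.1987, 0.1892]
tool_rot: [-1.573, -0.0, -0.209]
force: [-0.4, 0.9, -0.3]
grip_width: 0.0726
```

Request:
apply_moves --jaw '[0.7,0.7]' --translation '[[0,0,0],[0,0,0]]' --angular '[[0,0,0],[0,0,0]]'

```text
clock: 21.5
position: [0.62, -0.1905, 0.1898]
tool_rot: [-1.57, -0.0, -0.2]
force: [0.8, 0.2, 0.8]
grip_width: 0.0727
```

```bash
python3 - <<'E'
from h import *
s=observe(); print(s['position'],s['tool_rot'])
f=cams.grab_frame('wrist'); im=f['pixels'][...,::-1].copy()
# world-rectified view of the plane z=.038: 1 px = .25 mm, up=+x, left=+y
cx,cy=.62,-.192
src=np.float32([proj(f,(cx+a,cy+b,.038)) for a,b in((.06,.06),(.06,-.06),(-.06,-.06),(-.06,.06))])
H=cv2.getPerspectiveTransform(src,np.float32([(0,0),(480,0),(480,480),(0,480)]))
cv2.imwrite('pics/lg.png',cv2.warpPerspective(im,H,(480,480)))
E
```

```text
[ 0.6199733  -0.19047943  0.18975523] [-1.57007094e+00 -2.05172728e-04 -1.99925037e-01]
```

View pics/lg.png

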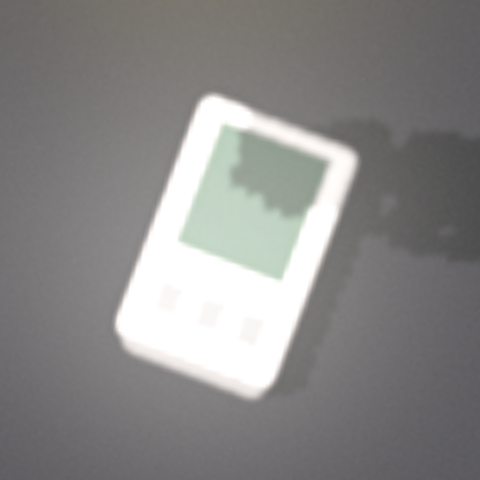

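Request:
apply_moves --jaw '[0.7,0.7,0.7,0.7,0.7]' --translation '[[0,-0.001,-0.035],[0,-0.001,-0.075],[0,-0.001,-0.115],[0,-0.001,-0.15],[0,-0.001,-0.162]]' --angular '[[0,0,-5],[0,0,-9],[0,0,-9],[0,0,-9],[0,0,-9]]'

```text
clock: 22.05
position: [0.6185, -0.1913, 0.0244]
tool_rot: [-1.571, 0.004, -0.357]
force: [-0.2, -0.1, -0.2]
grip_width: 0.0725
```

Request:
apply_moves --jaw '[0.7,0.7,-1,-1,-1]' --translation '[[0,0,0],[0,0,0],[0,0,0],[0,0,0],[0,0,0]]' --angular '[[0,0,0],[0,0,0],[0,0,0],[0,0,0],[0,0,0]]' --newtons 40

```text
clock: 22.55
position: [0.6206, -0.1932, 0.0289]
tool_rot: [-1.571, -0.002, -0.359]
force: [-3.2, 0.2, 12.7]
grip_width: 0.0416
```

Request:
apply_moves --jaw '[-1,-1,-1,-1,-1]' --translation '[[0,0,0],[0,0,0],[0,0,0],[0,0,0],[0,0,0]]' --angular '[[0,0,0],[0,0,0],[0,0,0],[0,0,0],[0,0,0]]'

```text
clock: 23.05
position: [0.6206, -0.1932, 0.0289]
tool_rot: [-1.571, -0.002, -0.359]
force: [-1.7, 1.3, 11.3]
grip_width: 0.0418
```

Request:
apply_moves --jaw '[-1,-1,-1,-1,-1]' --translation '[[0,0,0.02],[0,0,0.06],[0,0,0.1],[0,0,0.145],[0,0,0.15]]' --angular '[[0,0,0],[0,0,0],[0,0,0],[0,0,0],[0,0,0]]'

```text
clock: 23.55
position: [0.622, -0.1931, 0.1844]
tool_rot: [-1.57, -0.008, -0.359]
force: [0.6, -0.4, -1.2]
grip_width: 0.0413
```

Request:
apply_moves --jaw '[-1,-1,-1,-1,-1]' --translation '[[-0.009,0.03,0],[-0.021,0.075,0],[-0.034,0.12,0],[-0.047,0.165,0],[-0.0595,0.2105,0]]' --angular '[[0,0,2],[0,0,4],[0,0,6],[0,0,8],[0,0,9.3]]'

```text
clock: 24.05
position: [0.5595, 0.0189, 0.1783]
tool_rot: [-1.571, -0.001, -0.195]
force: [2.4, 0.6, -0.6]
grip_width: 0.0413
```

Request:
apply_moves --jaw '[-1,-1,-1,-1,-1]' --translation '[[-0.012,0.042,0],[-0.024,0.085,0],[-0.036,0.13,0],[-0.049,0.175,0],[-0.0595,0.211,0]]' --angular '[[0,0,0],[0,0,0],[0,0,0],[0,0,0],[0,0,0]]'

```text
clock: 24.55
position: [0.4997, 0.2311, 0.1784]
tool_rot: [-1.57, -0.001, -0.195]
force: [0.9, -0.1, -0.2]
grip_width: 0.0415
```

Request:
apply_moves --jaw '[-1,-1,-1,-1,-1]' --translation '[[0,0,0],[0,0,-0.04],[0,0,-0.08],[0,0,-0.1],[0,0,-0.1]]' --angular '[[0,0,0],[0,0,0],[0,0,0],[0,0,0],[0,0,0]]'

```text
clock: 25.05
position: [0.4998, 0.2276, 0.0757]
tool_rot: [-1.573, 0.003, -0.196]
force: [-0.2, -0.7, 0.3]
grip_width: 0.0416
```

Request:
apply_moves --jaw '[-1,-1]' --translation '[[0,0,0],[0,0,0]]' --angular '[[0,0,0],[0,0,0]]'

```text
clock: 25.25
position: [0.5016, 0.2287, 0.079]
tool_rot: [-1.57, -0.002, -0.196]
force: [-1.1, -0.7, -1.5]
grip_width: 0.0414
```

```bash
python3 - <<'E'
from h import *
s=observe();print(s['position'],s['tool_rot'],s['force'])
w=cams.grab_frame('wrist'); f=cams.grab_frame('scene')
a=w['pixels'][60:480,110:530,::-1]
p=proj(f,[.502,.2282,.023]); x,y=int(p[0])-70,int(p[1])-70
b=f['pixels'][y:y+140,x:x+140,::-1].copy()
cv2.imwrite('pics/h4.png',np.hstack([cv2.resize(a,(400,400)),cv2.resize(b,(400,400),interpolation=cv2.INTER_CUBIC)]))
E
```

```text
[0.50164149 0.22872177 0.07895444] [-1.56966233 -0.00178569 -0.19649244] [-1.06059874 -0.69583666 -1.45731877]
```

View pics/h4.png

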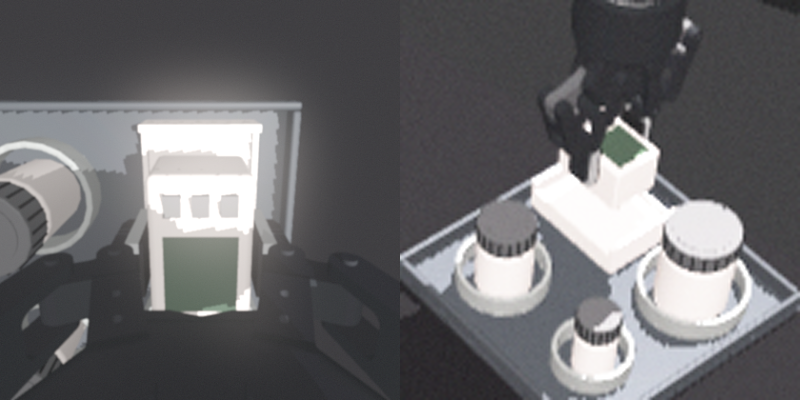

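Request:
apply_moves --jaw '[-1,-1,-1,-1,-1]' --translation '[[0.001,0,-0.01],[0.001,0,-0.02],[0.001,0,-0.027],[0.001,0,-0.0305],[0.001,0,-0.0305]]' --angular '[[0,0,0],[0,0,0],[0,0,0],[0,0,0],[0,0,0]]'

```text
clock: 25.85
position: [0.5016, 0.2282, 0.0471]
tool_rot: [-1.572, -0.0, -0.196]
force: [-6.0, -5.8, 20.7]
grip_width: 0.0414
```

Request:
apply_moves --jaw '[0.5,0.5,0.5,0.5,0.5]' --translation '[[0,0,0],[0,0,0],[0,0,0],[0,0,0],[0,0,0]]' --angular '[[0,0,0],[0,0,0],[0,0,0],[0,0,0],[0,0,0]]'

```text
clock: 26.35
position: [0.5018, 0.2285, 0.0467]
tool_rot: [-1.571, 0.0, -0.196]
force: [-0.3, -0.6, -0.4]
grip_width: 0.0641
```

Request:
apply_moves --jaw '[0.5,0.5,0.5,0.5,0.5]' --translation '[[0,0,0.01],[0,0,0.04],[0,0,0.08],[0,0,0.12],[0,0,0.16]]' --angular '[[0,0,0],[0,0,0],[0,0,0],[0,0,0],[0,0,0]]'

```text
clock: 26.85
position: [0.5014, 0.2285, 0.2091]
tool_rot: [-1.571, 0.0, -0.196]
force: [1.3, -0.6, -0.0]
grip_width: 0.0641
```

Request:
apply_moves --jaw '[0.5,0.5,0.5,0.5,0.5]' --translation '[[0.005,-0.04,0.02],[0.01,-0.08,0.04],[0.01,-0.12,0.05],[0.01,-0.16,0.05],[0.01,-0.2,0.05]]' --angular '[[0,0,0],[0,0,0],[0,0,0],[0,0,0],[0,0,0]]'

```text
clock: 27.35
position: [0.5116, 0.0269, 0.2579]
tool_rot: [-1.571, -0.001, -0.196]
force: [0.4, -0.3, -0.0]
grip_width: 0.0639
```

Request:
apply_moves --jaw '[0.5,0.5,0.5,0.5,0.5]' --translation '[[0,-0.04,0],[0,-0.08,0],[0,-0.12,0],[0,-0.16,0],[0,-0.2,0]]' --angular '[[0,0,0],[0,0,0],[0,0,0],[0,0,0],[0,0,0]]'

```text
clock: 27.85
position: [0.5115, -0.173, 0.2577]
tool_rot: [-1.571, -0.001, -0.196]
force: [0.8, 0.9, -0.4]
grip_width: 0.0643
```

Request:
apply_moves --jaw '[0.5,0.5,0.5,0.5,0.5]' --translation '[[0,-0.04,0],[0,-0.08,0],[0,-0.12,0],[0,-0.15,0],[0,-0.15,0]]' --angular '[[0,0,0],[0,0,0],[0,0,0],[0,0,0],[0,0,0]]'

```text
clock: 28.35
position: [0.5107, -0.3257, 0.2568]
tool_rot: [-1.572, 0.0, -0.201]
force: [-0.6, 1.0, -0.3]
grip_width: 0.0637
```

```bash
python3 - <<'E'
from h import *
print(observe()['position'])
t=cams.grab_frame('top'); f=cams.grab_frame('scene')
cv2.imwrite('pics/end.png',np.hstack([cv2.resize(t['pixels'][170:320,125:275,::-1],(400,400),interpolation=cv2.INTER_CUBIC),cv2.resize(f['pixels'][100:420,150:470,::-1],(400,400))]))
E
```

```text
[ 0.51065837 -0.32565445  0.25681546]
```

View pics/end.png

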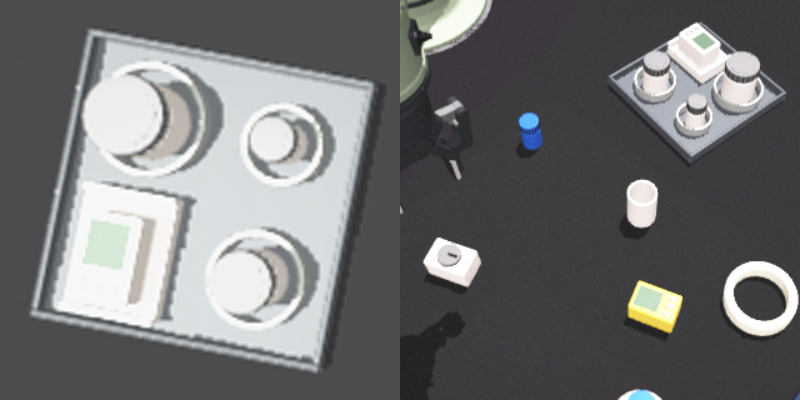

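```bash
python3 - <<'E'
from h import *
a=dict(np.load('scene0.npz'));b=cams.grab_frame('scene')
for n,p in(('open',(343,262)),('timer',(191.7,309.1))):
    print(n,[o[0] for f in(a,b) for o in rings(f,170,A=(200,3000)) if np.linalg.norm(o[0]-p)<6])
print(workorder.job_done())
E
```

```text
open [array([343.2, 262. ]), array([343.2, 262. ])]
timer [array([191.7, 309.1]), array([191.7, 309.1])]
the job is handed in; nothing more can be done
None
```

I put the large, medium and small closed jars upright in their matching rings, then laid the logger flat, screen up, lengthwise in the cradle. The job was handed in at about 28.5 s of the 138 s allowed.

- **Final pictures:** The top and scene views show all three jars standing inside their rings. The logger sits inside the cradle between its lips and end walls. The gripper was clear of everything at hand-in.
- **Look-alikes:** The open jar and the timer are at the same pixels in the scene view as at the start. I did not touch the blue jar or the yellow logger.
- **Disagreement found and corrected:** My first tray positions, read by eye from the top view, were about 4 mm off in y. Ellipse fits in the top, scene and wrist views agreed with each other, so I used those from the first placement on.
- **Forces:** The highest I saw reported was about 22 N, at the end of setting down the logger, against the 120 N wrist limit. I saw readings only at the end of each move, not in between.

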